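# Fit the air nozzle to the watchmaker's bench air manifold

### The arm

A 6-joint arm with a two-finger parallel gripper is mounted at the origin on the work surface. World frame = base frame: x ahead of the robot, y to its left, z up, the work surface at z = 0. Lengths are in m, angles in degrees, forces in N, time in s.
With the tool pointing down it reaches from about 0.325 to 0.875 m from the base axis. Payload 4.4 kg.
Tool frame: the origin (TCP) lies at the centre of the arm's flange, where the gripper is bolted on; the fingertips stand 173 mm ahead of it and the grasp point (between the pads) lies 155 mm ahead of it (manip.tips_ahead is the distance from the TCP to the fingertips, in m); y points along the fingers, z is the direction in which the jaws open and shut, and the axes are right-handed (so a half turn about y gives the same grasp; the last joint's range is limited). The gripper opens to 85 mm and grips with 20 to 120 N. Pads are 22 mm wide; open, the fingers measure 114 mm over their backs; the gripper's body (76 mm by 85 mm) begins 54 mm behind the grasp point. The pads swing forward as they close: fully open they stand 13 mm farther back than shut.
Start: joints at [-75.774, 11.837, 88.321, -0, 79.842, -8.623], TCP at [0.223, -0.53, 0.405] pointing down, gripper open.
Joint ranges: [-156.59, 156.59], [-49.26, 127.26], [12.9, 141.05], [-63.56, 243.56], [4.71, 150.69], [-161.64, 161.64]. Speed limits (degrees/s): [159.86, 159.86, 180, 180, 180, 180].

### API

Orientations are given as [roll, pitch, yaw] about the fixed x, y, z axes, in that order (R = Rz(yaw) Ry(pitch) Rx(roll)).
In Python, from plant import manip, read_camera, camera_info gives the robot as it stands. The module is installed in compiled form; this text tells all that it offers.
- The arm moves only by the shell command python3 -m inch 'ROWS'. ROWS is JSON, one flat list of numbers, 5 for each row, row after row: the finger opening in mm, from 0 to 85.4, then the shift along the tool's x, y, z in mm, then the turn about the tool's y in rad. In form: [hand, dx, dy, dz, roll, hand, dx, dy, dz, roll, ...]. A call has 1 to 12 rows; each row shifts and turns the pose as measured when the row begins, along the tool's axes as they then stand; what a row does not reach is not made up. A row lasts 1/12 s, in which the tool goes at most 41.7 mm and 7.16 degrees, less where a joint would pass 70% of its speed; a pose out of reach is approached as far as the arm can. A call is refused whole if a number of a shift passes 41.7 or a number of a turn 0.125, either way. A call with a gripper value outside its range is refused whole. The fingers move at their own pace and stop on an object; the grip force is fixed at half the most. Time passes only in rows, so rows that do not move let the fingers close. It gives the time, the measured TCP pose, the force and the opening at its end, in the units of the state.
- manip.get_obs(): the state, without advancing time (a new reading comes with each control period).
- read_camera(name): name is "scene" or "top"; returns the picture (384x512x3 uint8, red, green, blue); there is no depth.
- camera_info(name): a dict with "K" (3x3 intrinsics, pixels), "D" ([k1, k2, p1, p2, k3] as OpenCV has them; the pictures are not rectified), "rvec" (rotation vector, rad) and "tvec" (3), from world to camera coordinates, as OpenCV has them. Camera axes: x right, y down, z forward; pixel columns grow to the right and rows downward; lengths in m; the calibration is good to about 2 mm. A picture is of the moment at which its call begins. camera_info takes no time and is no camera call.
- manip.job_done(): hands the job in, once; it reports no verdict.
The state is a dict: "clock": time; "joint_positions": joint angles; "joint_vel": joint speeds; "effort": joint torques, N m; "position": TCP position; "tool_rot": TCP orientation; "contact_force": force on the tool from outside, world axes, zero at the start; "ft_torque": the same for the moment, N m; "finger_gap": finger opening in m.
Only numpy, scipy, OpenCV 4.12 (cv2) and the standard library are available. Lean on these libraries where they do the work, as an engineer would, in place of code of your own. Each camera call takes 0.05 s, during which the arm holds its last target.

### The job

Take the blow-off nozzle out of the wooden stand and fit it upright into the one open push-in port of the bench air manifold: push it straight down past the grip until it is caught and home, without forcing it. Then prove the catch with a steady upward tug of about 10 N, and leave the nozzle standing there, let go. Leave the movement, tray, dish and screwdriver alone.

Things in the scene. Friction and masses are not known exactly. Their poses are not given: they have to be found in the camera images.
- nozzle: Loose blow-off nozzle, round, 90 mm tall, about 110 g, upright. Origin: centre of its lower end (the tip); z up along its axis. From the tip up: conical nose 0 to 6.5 mm (6 mm wide growing to 12), steel stem 12 mm in diameter to 36 mm with a retaining groove 6.4 mm in diameter from 10.5 to 17 mm, grip from 36 to 76 mm, brass jet tapering from 18 to 6 mm from 76 to 90 mm.
- nozzle_grip (a point): Middle of the nozzle's knurled aluminium grip, on the axis 56 mm above the tip; the grip is 18 mm in diameter and 40 mm long. Take it here, from any side.
- fitting: The open push-in fitting, fixed upright on the manifold: plated hexagon foot 31 mm wide, black body 28 mm in diameter up to 34 mm, out of its top stands a blue release collar 22 mm in diameter with a 14.5 mm hole. Origin: centre of its foot, on the manifold's top; z up along the bore, 13.2 mm wide. Pressing the collar down 3 mm would free a caught nozzle.
- mouth (a point): Point on the open fitting's axis 40 mm above its foot. The collar's top, the mouth, lies here give or take 4.5 mm: how deep the cartridge (collar, grip, seat) sits in the body differs from start to start. The grip's jaws catch the nozzle's groove with the tip 15.5 to 24.5 mm below this point (20 mm below the collar's top). An uncaught nozzle, let go, is pushed up 8 mm or more by the valve spring.
- bore (a point): Point on the fitting's axis 20 mm below point mouth, the middle of the possible catch depths. Feel on pushing in slowly: free at first, then jaws and valve spring resist, rising to a hump of about 13 N some 7 mm before the catch, then about 7 N up to the catch, where the jaws snap in and it falls a little; 1 mm further the tip meets the springy seat. Let go, a caught nozzle settles at the catch.
- seat (a joint): How far the rubber seat at the bottom of the bore is crushed by the nozzle's tip (m): 0 until the tip meets it, 1 mm past the catch, then 18 N per mm. More than 0.0012 (about 27 N of push in all) is forcing and spoils it.
- collet (a joint): How far the nozzle's pull draws the fitting's grip upward (m): 0 with no pull, springy at 8 N per mm; about 0.0005 with the caught nozzle standing free (the valve spring pushes it up), about 0.0018 under a 10 N tug. A tug should bring it above 0.0013; above 0.0025 (some 15 N of tug) the grip is overstrained.
- manifold: Fixed aluminium air manifold, a block 50 x 184 x 34 mm. Origin: underside, below the middle of its three ports, which stand in a row along its y axis at -45, 0 and 45 mm, on its top 34 mm up. The block reaches from y = -70 to 114 mm; a regulator knob (38 mm wide, top at 68 mm) stands at y = 92 mm, a round gauge looks to -x below it.
- blankA: One of the two other ports, fixed: the same fitting, closed by a black plug with a head 19 mm wide, top 46 mm above the manifold. Origin: centre of its foot. Not to be used.
- blankB: The other closed port, like blankA.
- stand: Fixed wooden tool stand, 70 (x) x 90 (y) x 30 mm. Origin: centre of its underside. The nozzle stands in a hole 14.5 mm wide and 24 mm deep at x 0, y -20 mm, so its tip is 6 mm and the grip's lower end 42 mm above the table; a smaller hole at y 22 mm is empty.
- holder: Loose steel movement holder 40 x 34 x 22 mm with a brass movement on top; leave alone. Origin: centre of the underside.
- tray: Loose blue parts tray 75 x 75 x 18 mm; leave alone. Origin: centre of the underside.
- dish: Loose clear plastic dish 60 mm wide, 14 mm high; leave alone. Origin: centre of the underside.
- driver: Loose small steel screwdriver, 130 mm long and 9 mm thick, lying along its x axis; leave alone. Origin: the front end of its handle, on the table.

How it is judged (in metres and radians):
On the way, in this order (a step that is already met when the one before it is completed fails the run):
1. the nozzle is pushed into the open port, its tip at least 13 mm below site mouth (z of nozzle in the frame of fitting below 0.027 m and horizontal distance between nozzle and fitting below 0.004 m), for 0.1 s.
2. the caught nozzle is tugged upward so that the grip is drawn more than 1.3 mm (a pull of about 6 N or more) (all of step 1 and value of joint collet above 0.0013 m), for 0.1 s.
At the end, for the whole second after the job is handed in: The nozzle stands caught in the open fitting, tip 13 to 29 mm below site mouth, within 4 mm of its axis, tilted under 0.12 rad, at rest, collet drawn 0.2 to 1 mm (as the valve pushes a caught nozzle); the holder, tray, dish and screwdriver within 15 mm of where they were (all of step 1 and z of nozzle in the frame of fitting above 0.011 m and angle between nozzle's own z axis and vertical below 0.12 rad and value of joint collet between 0.0002 and 0.001 m and linear speed of nozzle below 0.01 m/s and distance of each of holder, tray, dish, driver from where it was at the start of the episode below 0.015 m); the robot touches nothing.
It fails at once if the nozzle is forced: the seat crushed more than 1.2 mm (about 27 N of push) (value of joint seat above 0.0012 m).
It fails at once if the tug overstrains the grip: collet drawn more than 2.5 mm (about 15 N) (value of joint collet above 0.0025 m).
It fails at once if the movement in its holder, the tray, the dish or the screwdriver is shifted by more than 15 mm (distance of any of holder, tray, dish, driver from where it was at the start of the episode above 0.015 m).
It also fails if it takes over 51 s, if anything falls off the work surface, if the arm or the gripper's body presses on something with over 40 N, if the wrist force passes 120 N, or if a joint passes its speed limit or range.

## Working session

There is one attempt and no reset: what is moved stays moved. The work goes in short steps, Python scripts to look and compute and a shell command to move; the robot and the scene stay as the last step left them, time stands still between calls to the robot, and variables do not carry over. Pictures are saved under pics/ and viewed, and the job is handed in when it is done.

```bash
mkdir -p pics; python3 - <<'E'
from plant import manip, read_camera, camera_info
import cv2
print(manip.get_obs())
for n in("scene","top"):
    im=read_camera(n); cv2.imwrite(f"pics/{n}0.png",im[:,:,::-1]); c=camera_info(n); print(n,c)
E
```

```text
{'clock': 0.0, 'joint_positions': array([-7.57762860e+01,  1.18854758e+01,  8.84058549e+01,  1.77367774e-03,
        7.98430658e+01, -8.62266032e+00]), 'joint_vel': array([ 0.00986044,  0.00873507, -0.05254579, -0.00791105, -0.01412828,
       -0.10134833]), 'effort': array([-1.07857970e-03, -3.83035612e+01, -2.91597962e+01, -4.44729212e-04,
        1.05754472e-02, -1.10134783e-05]), 'position': array([ 0.22315527, -0.52952895,  0.40350441]), 'tool_rot': array([-9.01326159e+01,  2.18749909e-02, -1.57153966e+02]), 'contact_force': array([-1.38771104, -0.5889401 , -0.85346303]), 'ft_torque': array([ 0.0450438 ,  0.02653815, -0.00493928]), 'finger_gap': 0.08533132132974122}
scene {'K': array([[471.77509175,   0.        , 258.54596459],
       [  0.        , 471.77509175, 196.54350014],
       [  0.        ,   0.        ,   1.        ]]), 'D': array([-0.04821644,  0.        ,  0.        ,  0.        ,  0.        ]), 'rvec': array([ 1.25951855,  2.42285872, -0.81592234]), 'tvec': array([ 0.36046525, -0.33110736,  1.20307389])}
top {'K': array([[394.82945379,   0.        , 255.98267546],
       [  0.        , 394.82945379, 192.24168288],
       [  0.        ,   0.        ,   1.        ]]), 'D': array([-0.05779413,  0.        ,  0.        ,  0.        ,  0.        ]), 'rvec': array([ 2.11879415, -2.16977067,  0.15197179]), 'tvec': array([0.00584018, 0.59129734, 0.68822013])}
```

View pics/scene0.png

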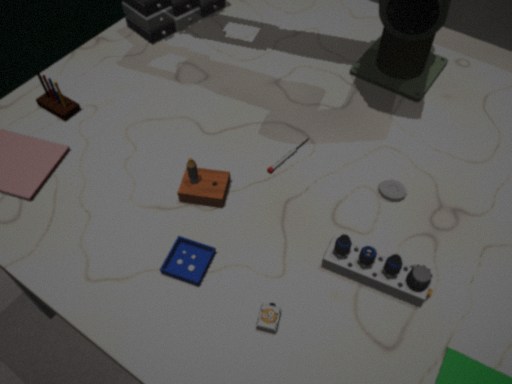

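View pics/top0.png

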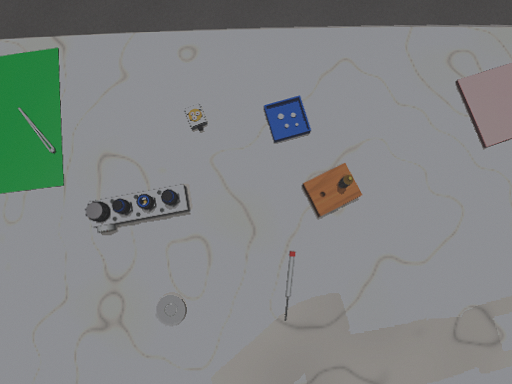

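The scene shows the stand with the nozzle at about (193,170) and the manifold's ports at (343,245), (368,255) and (393,265). The middle port looks blue and open. Next I'll enlarge both areas.

```bash
python3 - <<'E'
import cv2,numpy as np
s=cv2.imread("pics/scene0.png");t=cv2.imread("pics/top0.png")
def c(im,x,y,w,h):return cv2.resize(im[y:y+h,x:x+w],(400,300),interpolation=cv2.INTER_CUBIC)
a=np.vstack([np.hstack([c(s,170,150,80,60),c(s,320,230,80,60)]),np.hstack([c(t,295,150,80,60),c(t,110,170,80,60)])])
a=np.clip(a.astype(float)*1.5,0,255).astype(np.uint8)
cv2.imwrite("pics/crop0.png",a)
E
```

```text
(no output)
```

View pics/crop0.png

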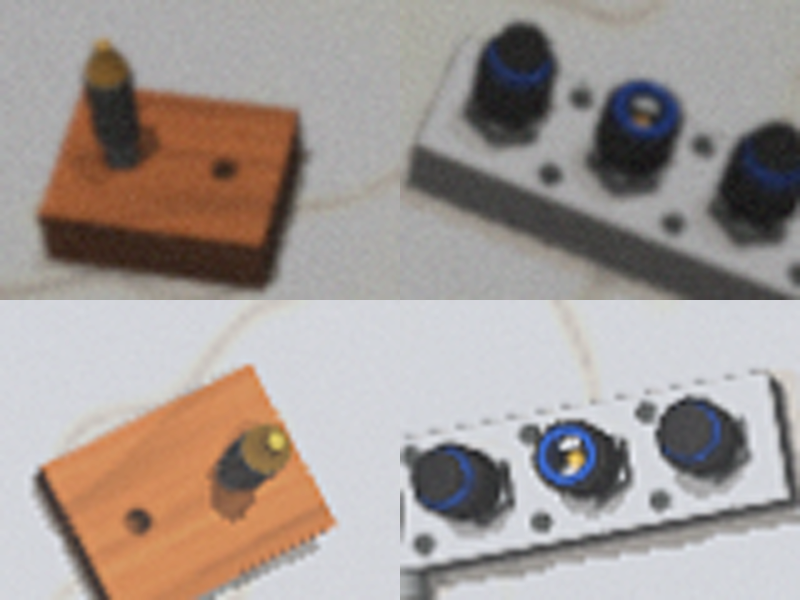

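```bash
cat > h.py <<'E'
import cv2,numpy as np
from plant import camera_info
from scipy.optimize import least_squares
C={n:camera_info(n) for n in("scene","top")}
def proj(n,P):
    c=C[n];return cv2.projectPoints(np.atleast_2d(np.array(P,float)),c["rvec"],c["tvec"],c["K"],c["D"])[0][:,0]
def onz(n,uv,z):
    c=C[n];u=cv2.undistortPoints(np.array([[uv]],float),c["K"],c["D"])[0,0]
    R=cv2.Rodrigues(c["rvec"])[0];d=R.T@np.array([u[0],u[1],1]);o=-R.T@c["tvec"]
    return o+d*(z-o[2])/d[2]
def tri(a,b):
    r=least_squares(lambda P:np.r_[proj("scene",P)[0]-a,proj("top",P)[0]-b],[.5,0,.05]);return r.x,r.fun
E
python3 - <<'E'
from h import *
np.set_printoptions(precision=4,suppress=True)
def px(cx,cy,x0,y0): return np.array([x0+(cx+.5)/5-.5,y0+(cy+.5)/5-.5])
ns=px(103,43,170,150);nt=px(277,140,295,150)
fs=px(245,107,320,230);ft=px(168,155,110,170)
print("noz",tri(ns,nt),onz("scene",ns,.096),onz("top",nt,.096))
print("fit",tri(fs,ft),onz("scene",fs,.074),onz("top",ft,.074))
# blank plug heads tops z=80
for nm,a,z in(("A",(516,42),.08),("B",(793,140),.08)):
    print(nm,onz("scene",px(a[0]-400,a[1],320,230),z))
for nm,a in(("A",(688,430)),("B",(440,478))): print(nm,onz("top",px(a[0]-400,a[1]-300,110,170),.08))
# stand corners
for a in((250,365),(335,522),(40,470),(138,520)): print("st",onz("top",px(a[0],a[1]-300,295,150),.03))
for a in((300,110),(263,245),(40,215),(222,168)): print("st s",onz("scene",px(a[0],a[1],170,150),.03))
print("cam pos",[-(cv2.Rodrigues(C[n]["rvec"])[0].T@C[n]["tvec"]) for n in C])
E
```

```text
noz (array([ 0.6053, -0.1717,  0.0962]), array([ 0.1835,  0.0498,  0.1471, -0.0908])) [ 0.6053 -0.1721  0.096 ] [ 0.6052 -0.1714  0.096 ]
fit (array([0.5772, 0.1935, 0.07  ]), array([ 0.1199, -0.0026,  0.1117, -0.0587])) [0.5798 0.1938 0.074 ] [0.5766 0.1926 0.074 ]
A [0.5859 0.1467 0.08  ]
B [0.5669 0.2408 0.08  ]
A [0.5837 0.1483 0.08  ]
B [0.5687 0.2364 0.08  ]
st [ 0.6463 -0.1787  0.03  ]
st [ 0.585  -0.2076  0.03  ]
st [ 0.6075 -0.0967  0.03  ]
st [ 0.5876 -0.133   0.03  ]
st s [ 0.5466 -0.1277  0.03  ]
st s [ 0.6093 -0.098   0.03  ]
st s [ 0.6478 -0.1787  0.03  ]
st s [ 0.5884 -0.1349  0.03  ]
cam pos [array([1.0158, 0.277 , 0.7606]), array([ 0.4855, -0.0096,  0.7665])]
```

```bash
python3 -m inch '[85,-15,0,-6,0, 85,-30,0,-12,0, 85,-38,0,-14,0, 85,-38,0,-14,0, 85,-38,0,-14,0, 85,-38,0,-14,0, 85,-38,0,-14,0, 85,-38,0,-14,0, 85,-38,0,-14,0, 85,-38,0,-14,0, 85,-25,0,-9,0, 85,-12,0,-5,0]'; cat >> h.py <<'E'
from plant import manip
from scipy.spatial.transform import Rotation as Ro
def st(target=None):
    o=manip.get_obs();R=Ro.from_euler("xyz",o["tool_rot"],degrees=True)
    np.set_printoptions(precision=4,suppress=True)
    print(round(o["clock"],2),o["position"],o["tool_rot"],"F",o["contact_force"],"M",o["ft_torque"],"gap",o["finger_gap"],"j",o["joint_positions"])
    if target is not None: print("tool shift mm",R.inv().apply(np.array(target)-o["position"])*1000, "tool axes in world\n",R.as_matrix())
E
python3 -c "
from h import *
st([.605,-.172,.40])"
```

```text
clock: 1.1
position: [0.5304, -0.233, 0.3986]
tool_rot: [-90.8, 0.1, -157.6]
contact_force: [-0.2, 0.9, -0.8]
finger_gap: 0.0852
1.1 [ 0.5304 -0.233   0.3986] [ -90.7971    0.0587 -157.6114] F [-0.1627  0.8804 -0.7621] M [-0.0266  0.001   0.0166] gap 0.08516112404481269 j [-32.3942  12.795   87.9026   0.5155  79.9202  35.1239]
tool shift mm [-92.1785  -0.9036 -27.9688] tool axes in world
 [[-0.9246 -0.0044  0.3809]
 [-0.3809  0.0133 -0.9245]
 [-0.001  -0.9999 -0.0139]]
```

```bash
python3 -m inch '[85,-30,0,-9,0, 85,-34,0,-10,0, 85,-20,0,-6,0, 85,-8,0,-2,0, 85,0,0,0,-0.12, 85,0,0,0,-0.12, 85,0,0,0,-0.12, 85,0,0,0,-0.12, 85,0,0,0,-0.12, 85,0,0,0,-0.12, 85,0,0,0,-0.12, 85,0,0,0,0]';
python3 -c "
from h import *
st([.605,-.172,.30])"
```

```text
clock: 2.1
position: [0.6068, -0.1567, 0.3923]
tool_rot: [-91.4, 0.8, -107.0]
contact_force: [0.5, 0.4, -0.1]
finger_gap: 0.0851
2.1 [ 0.6068 -0.1567  0.3923] [ -91.4308    0.8387 -107.0185] F [ 0.5372  0.3751 -0.0812] M [-0.0029 -0.0148 -0.0151] gap 0.0851024223436868 j [-22.5455  18.9945  80.8494   0.7042  81.6617  -5.6487]
tool shift mm [16.507  91.9268  5.0568] tool axes in world
 [[-0.2926 -0.0196  0.956 ]
 [-0.9561  0.0213 -0.2922]
 [-0.0146 -0.9996 -0.025 ]]
```

```bash
cat >> h.py <<'E'
def gp(target,d=.155):
    o=manip.get_obs();R=Ro.from_euler("xyz",o["tool_rot"],degrees=True).as_matrix()
    g=o["position"]+d*R[:,1]
    np.set_printoptions(precision=4,suppress=True)
    print("t",round(o["clock"],2),"grasp pt",g,"F",o["contact_force"],"gap",round(o["finger_gap"],4),"\nshift mm",R.T@(np.array(target)-g)*1000,"yaxis",R[:,1],"jaw",R[:,2])
E
python3 -m inch '[60,8,5,2,0, 60,5,10,2,0]'
python3 -c "
from h import *
gp([.6053,-.1717,.064])"
```

```text
clock: 2.27
position: [0.6064, -0.17, 0.3784]
tool_rot: [-91.2, 0.8, -107.2]
contact_force: [0.3, -0.6, 0.4]
finger_gap: 0.0632
t 2.27 grasp pt [ 0.6039 -0.1669  0.2235] F [ 0.3292 -0.6335  0.3907] gap 0.0632 
shift mm [  6.3691 159.2959   6.2032] yaxis [-0.0164  0.0198 -0.9997] jaw [ 0.9549 -0.296  -0.0215]
```

```bash
python3 -m inch '[50,2,12,2,0, 50,2,20,2,0, 50,1,25,1,0, 50,1,25,1,0, 50,0,20,0,0, 50,0,10,0,0]'
python3 -c "
from h import *
gp([.6053,-.1717,.064])"
```

```text
clock: 2.77
position: [0.6071, -0.1798, 0.2566]
tool_rot: [-91.3, 0.7, -108.1]
contact_force: [-0.2, 0.7, -0.3]
finger_gap: 0.0498
t 2.77 grasp pt [ 0.6044 -0.1769  0.1016] F [-0.2482  0.6855 -0.3001] gap 0.0498 
shift mm [-4.6959 37.6842  0.0347] yaxis [-0.0168  0.0192 -0.9997] jaw [ 0.9504 -0.3104 -0.022 ]
```

```bash
python3 -m inch '[50,-3,8,0,0, 50,-2,12,0,0, 50,0,10,0,0, 50,0,4,0,0, 50,0,0,0,0]'
python3 -c "
from h import *
import cv2
from plant import read_camera
gp([.6053,-.1717,.064])
cv2.imwrite('pics/s1.png',cv2.resize(read_camera('scene')[120:220,140:270,::-1],(780,600),interpolation=cv2.INTER_CUBIC))"
```

```text
clock: 3.18
position: [0.6063, -0.174, 0.2148]
tool_rot: [-91.7, 0.8, -108.3]
contact_force: [-0.4, -0.4, -0.3]
finger_gap: 0.0499
t 3.18 grasp pt [ 0.6026 -0.1705  0.0598] F [-0.364  -0.3829 -0.3011] gap 0.0499 
shift mm [ 0.2372 -4.2438  2.7998] yaxis [-0.0239  0.0223 -0.9995] jaw [ 0.9491 -0.3137 -0.0297]
```

View pics/s1.png

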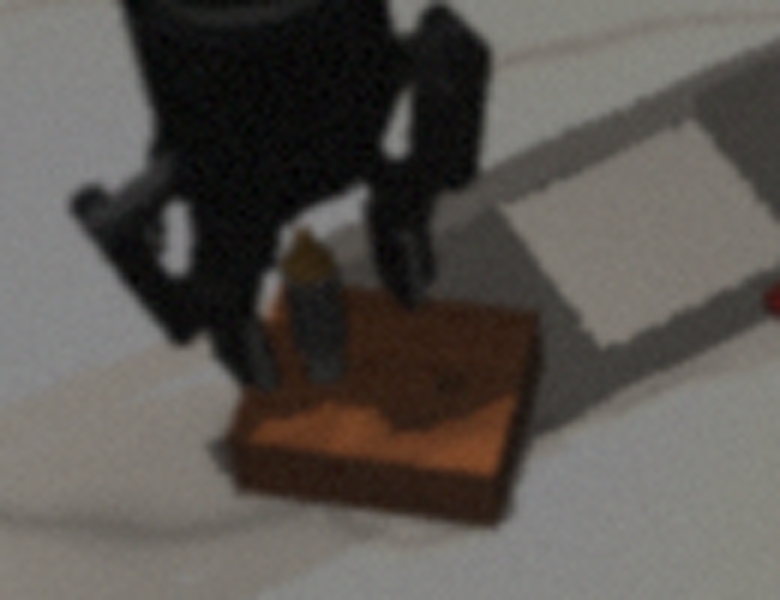

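The nozzle at (315,300) stands between the two fingers, with the tips clear of the stand. I'll raise 4 mm, centre and close.

```bash
python3 -m inch '[40,0,-5,2.5,0, 30,0,-1,1.5,0, 22,0,-0.5,0,0]'
python3 -c "
from h import *
gp([.6053,-.1717,.064])"
```

```text
clock: 3.48
position: [0.6119, -0.1759, 0.2248]
tool_rot: [-91.4, 0.8, -108.3]
contact_force: [0.1, -0.6, -0.3]
finger_gap: 0.0224
t 3.48 grasp pt [ 0.609  -0.1728  0.0698] F [ 0.0727 -0.6118 -0.2576] gap 0.0224 
shift mm [ 0.2158  5.9344 -3.6903] yaxis [-0.0191  0.0202 -0.9996] jaw [ 0.9492 -0.3136 -0.0245]
```

```bash
python3 -m inch '[22,0,2.5,-1.5,0, 22,0,1,-0.5,0, 22,0,0,0,0]'
python3 -c "
from h import *
gp([.6053,-.1717,.064])"
```

```text
clock: 3.73
position: [0.6114, -0.1758, 0.2244]
tool_rot: [-91.0, 0.7, -108.3]
contact_force: [0.2, 0.1, -0.3]
finger_gap: 0.022
t 3.73 grasp pt [ 0.6093 -0.1731  0.0695] F [ 0.1792  0.0998 -0.2815] gap 0.022 
shift mm [-0.023   5.5368 -4.153 ] yaxis [-0.0132  0.0175 -0.9998] jaw [ 0.9493 -0.3137 -0.018 ]
```

```bash
python3 -m inch '[22,0,4,-3,0, 22,0,1.5,-1,0, 22,0,0,0,0]'
python3 -c "
from h import *
gp([.6053,-.1717,.064])"
```

```text
clock: 3.98
position: [0.607, -0.1744, 0.2189]
tool_rot: [-91.0, 0.7, -108.3]
contact_force: [-0.1, 0.0, -0.2]
finger_gap: 0.0216
t 3.98 grasp pt [ 0.6051 -0.1717  0.0639] F [-0.1128  0.0433 -0.1505] gap 0.0216 
shift mm [-0.0639 -0.096   0.1955] yaxis [-0.0126  0.0172 -0.9998] jaw [ 0.9493 -0.3138 -0.0174]
```

On target. Closing.

```bash
python3 -m inch '[10,0,0,0,0, 5,0,0,0,0, 5,0,0,0,0, 5,0,0,0,0]'
python3 -c "
from h import *
gp([.6053,-.1717,.064])"
```

```text
clock: 4.32
position: [0.6068, -0.1743, 0.2188]
tool_rot: [-91.0, 0.7, -108.3]
contact_force: [0.4, -0.1, 1.0]
finger_gap: 0.0167
t 4.32 grasp pt [ 0.6047 -0.1716  0.0638] F [ 0.4149 -0.1145  0.9743] gap 0.0167 
shift mm [-0.064  -0.1689  0.6046] yaxis [-0.0134  0.0175 -0.9998] jaw [ 0.9493 -0.3138 -0.0182]
```

```bash
python3 -m inch '[5,0,-6,0,0, 5,0,-12,0,0, 5,0,-18,0,0, 5,0,-22,0,0, 5,0,-22,0,0, 5,0,-14,0,0, 5,0,-6,0,0, 5,0,0,0,0]'
python3 -c "
from h import *
gp([.577,.193,.165])"
```

```text
clock: 4.98
position: [0.6074, -0.1759, 0.3258]
tool_rot: [-91.2, 0.7, -108.3]
contact_force: [-0.4, -0.6, -0.5]
finger_gap: 0.0165
t 4.98 grasp pt [ 0.6048 -0.1729  0.1708] F [-0.4311 -0.6291 -0.4935] gap 0.0165 
shift mm [-338.5793   13.1716 -141.123 ] yaxis [-0.0165  0.0188 -0.9997] jaw [ 0.9493 -0.3138 -0.0215]
```

```bash
python3 -m inch '[5,-12,0,-5,0, 5,-24,0,-10,0, 5,-30,0,-13,0, 5,-34,0,-14,0, 5,-34,0,-14,0, 5,-34,0,-14,0, 5,-34,0,-14,0, 5,-34,0,-14,0, 5,-28,0,-12,0, 5,-20,0,-8,0, 5,-10,0,-4,0, 5,-4,0,-1,0]'
python3 -c "
from h import *
gp([.577,.193,.150])"
```

```text
clock: 5.98
position: [0.5738, 0.166, 0.3193]
tool_rot: [-92.9, 0.4, -108.5]
contact_force: [0.5, 0.8, -1.0]
finger_gap: 0.0164
t 5.98 grasp pt [0.5668 0.1695 0.1645] F [ 0.4689  0.7844 -0.9547] gap 0.0164 
shift mm [-25.4304  14.5784   2.8848] yaxis [-0.0451  0.0226 -0.9987] jaw [ 0.947  -0.3173 -0.05  ]
```

```bash
python3 -m inch '[5,-10,0,2,0, 5,-9,0,2,0, 5,-4,0,0,0, 5,0,0,0,0, 5,0,0,0,0]'
python3 -c "
from h import *
gp([.577,.193,.150])
import cv2
from plant import read_camera
a=cv2.resize(read_camera('scene')[180:300,290:450,::-1],(400,300),interpolation=cv2.INTER_CUBIC)
b=cv2.resize(read_camera('top')[140:260,80:240,::-1],(400,300),interpolation=cv2.INTER_CUBIC)
cv2.imwrite('pics/s2.png',cv2.resize(np.hstack([a,b]),None,fx=1,fy=1))
print(manip.get_obs()['joint_positions'])"
```

```text
clock: 6.4
position: [0.586, 0.1865, 0.3168]
tool_rot: [-93.0, 0.2, -108.7]
contact_force: [0.9, -0.1, -1.0]
finger_gap: 0.0165
t 6.4 grasp pt [0.5784 0.1897 0.162 ] F [ 0.9222 -0.0744 -0.9556] gap 0.0165 
shift mm [-2.6706 12.1074 -1.7073] yaxis [-0.0492  0.0205 -0.9986] jaw [ 0.9462 -0.3193 -0.0532]
[ 9.1986 21.866  86.3678  1.6777 74.3655 27.3839]
```

View pics/s2.png

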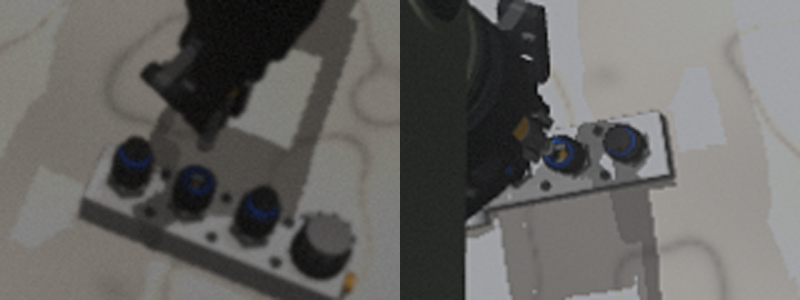

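```bash
cat >> h.py <<'E'
Rg=Ro.from_euler("xyz",[-91.0,.75,-108.3],degrees=True).as_matrix()
tipT=Rg.T@(np.array([.6051,-.1717,.006])-np.array([.6068,-.1743,.2188]))
dT=Rg.T@np.array([0,0,-1.])
def tip(target):
    o=manip.get_obs();R=Ro.from_euler("xyz",o["tool_rot"],degrees=True).as_matrix()
    t=o["position"]+R@tipT
    np.set_printoptions(precision=4,suppress=True)
    print("t",round(o["clock"],2),"tip",t,"axis",R@dT,"F",o["contact_force"],"gap",round(o["finger_gap"],4),"rpy",o["tool_rot"],"\nshift mm",R.T@(np.array(target)-t)*1000)
    return t
E
python3 - <<'E'
from h import *
from plant import read_camera
t=tip([.5768,.193,.085])
s=read_camera('scene');cv2.imwrite('pics/sf.png',s[:,:,::-1]);m=read_camera('top');cv2.imwrite('pics/tf.png',m[:,:,::-1])
print(proj("scene",t),proj("top",t),proj("scene",[.5768,.193,.07]),proj("top",[.5768,.193,.07]))
a=cv2.resize(s[210:270,330:390,::-1],(400,400),interpolation=cv2.INTER_CUBIC)
b=cv2.resize(m[170:230,110:170,::-1],(400,400),interpolation=cv2.INTER_CUBIC)
cv2.imwrite('pics/s3.png',np.clip(np.hstack([a,b])*1.8,0,255).astype(np.uint8))
E
```

```text
t 6.5 tip [0.5763 0.1894 0.1043] axis [-0.0368  0.0026 -0.9993] F [-0.0079 -0.834  -0.4386] gap 0.0167 rpy [ -93.0471    0.2166 -108.6799] 
shift mm [-3.4583 19.3074  0.3385]
[[370.569  238.7005]] [[139.9243 198.4979]] [[368.5401 250.6972]] [[143.6079 200.7506]]
```

View pics/s3.png

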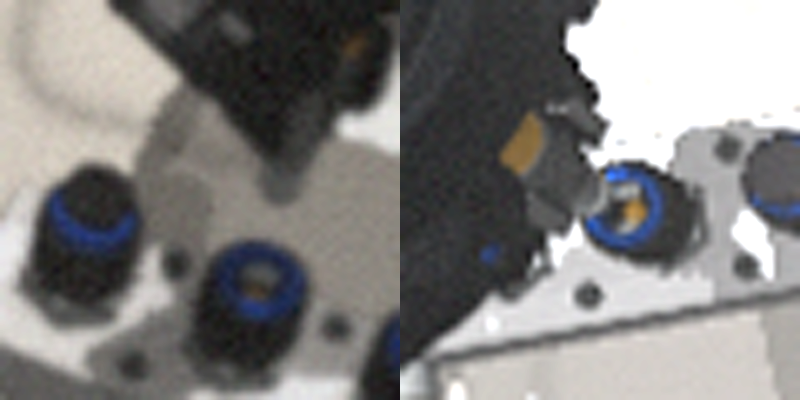

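```bash
python3 - <<'E'
from h import *
print(tri([372.0,239.5],[140.2,198.9]))
print(proj("scene",[[.576,.19,.104],[.586,.19,.104],[.576,.2,.104],[.576,.19,.114]]))
t=tip([.5768,.193,.085])
# jet joint grip/brass (76mm) predicted in top
o=manip.get_obs();R=Ro.from_euler("xyz",o["tool_rot"],degrees=True).as_matrix()
a=-R@dT
print(proj("top",t+.076*a),proj("scene",t+.02*a),proj("top",t+.036*a),proj("scene",t+.036*a))
E
```

```text
(array([0.57539626, 0.19080487, 0.10179971]), array([-0.70892986,  0.01870479, -0.65044926,  0.34091698]))
[[370.93521814 238.82414656]
 [368.12807896 243.11239101]
 [376.42385049 241.80543877]
 [372.09053656 235.54298047]]
t 6.6 tip [0.5761 0.1896 0.1044] axis [-0.0368  0.0028 -0.9993] F [-1.6394 -0.1036 -1.1975] gap 0.0166 rpy [ -93.0507    0.2272 -108.6682] 
shift mm [-3.3384 19.4063  0.6112]
[[125.1738 190.3262]] [[372.8376 232.2972]] [[133.288  194.9309]] [[374.5736 227.0299]]
```

```bash
python3 -m inch '[5,-2.5,7,1.5,0, 5,-1.5,6,1,0, 5,0,4,0,0, 5,0,0,0,0]'
python3 -c "
from h import *
tip([.5771,.1925,.080])"
```

```text
clock: 6.93
position: [0.5888, 0.1888, 0.2986]
tool_rot: [-93.0, 0.2, -108.8]
contact_force: [-0.2, -0.2, -0.6]
finger_gap: 0.0167
t 6.93 tip [0.5795 0.192  0.086 ] axis [-0.0361  0.0028 -0.9993] F [-0.2401 -0.1579 -0.5506] gap 0.0167 rpy [ -93.0098    0.2367 -108.7877] 
shift mm [ 0.289   6.1407 -2.1055]
```

```bash
python3 -m inch '[5,0,2,-2.5,0, 5,0,2,-1,0, 5,0,0,0,0]'
python3 - <<'E'
from h import *
from plant import read_camera
t=tip([.5771,.1925,.075])
s=read_camera('scene');m=read_camera('top')
a=cv2.resize(s[210:270,330:390,::-1],(400,400),interpolation=cv2.INTER_CUBIC)
b=cv2.resize(m[170:230,110:170,::-1],(400,400),interpolation=cv2.INTER_CUBIC)
cv2.imwrite('pics/s4.png',np.clip(np.hstack([a,b])*1.8,0,255).astype(np.uint8))
E
```

```text
clock: 7.18
position: [0.5847, 0.19, 0.2933]
tool_rot: [-93.1, 0.2, -108.8]
contact_force: [0.5, -0.2, -1.2]
finger_gap: 0.0168
t 7.18 tip [0.5748 0.1931 0.0807] axis [-0.0382  0.0025 -0.9993] F [ 0.4562 -0.2255 -1.1741] gap 0.0168 rpy [ -93.1187    0.1779 -108.7882] 
shift mm [-0.0939  5.5562  2.6514]
```

View pics/s4.png

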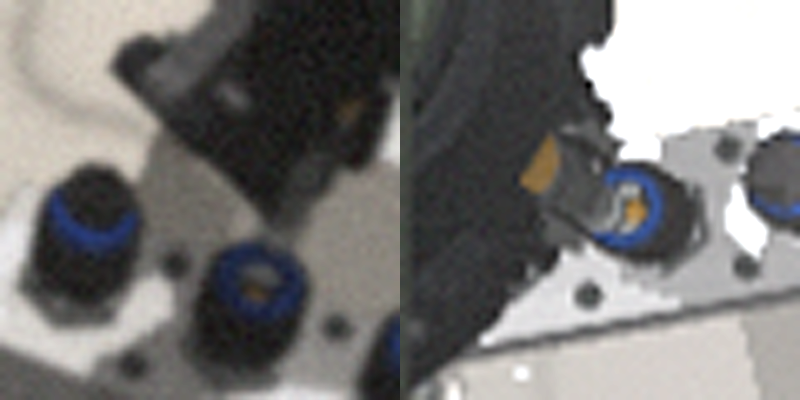

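```bash
python3 - <<'E'
from h import *
t=tip([.5771,.1925,.075])
for n,x0,y0,ad in(("scene",330,210,0),("top",110,170,400)):
    f=lambda P:(proj(n,P)[0]-[x0,y0]+.5)*400/60-.5+[ad,0]
    o=manip.get_obs();R=Ro.from_euler("xyz",o["tool_rot"],degrees=True).as_matrix();a=-R@dT
    print(n,"tip",f(t),"cone",f(t+.0065*a),"stem20",f(t+.02*a),"ring",f([.577,.193,.070]),"+x10",f(t+[.01,0,0])-f(t),"+y10",f(t+[0,.01,0])-f(t),"-z10",f(t-[0,0,.01])-f(t))
E
```

```text
t 7.28 tip [0.5753 0.1932 0.0812] axis [-0.0374  0.0026 -0.9993] F [ 0.5102 -0.3044 -0.5187] gap 0.0162 rpy [ -93.0746    0.1995 -108.7907] 
shift mm [0.0667 6.0718 2.2472]
scene tip [271.2529 247.4508] cone [275.5979 234.6134] stem20 [284.8083 207.3857] ring [259.4052 274.7074] +x10 [-18.3347  28.275 ] +y10 [35.7481 19.6445] -z10 [-7.3449 20.4229]
top tip [614.0874 208.2715] cone [606.9567 204.2906] stem20 [591.7205 195.7829] ring [626.899  207.0976] +x10 [  0.6809 -37.5124] +y10 [-37.4471   0.8749] -z10 [10.8466  4.5996]
```

```bash
python3 - <<'E'
from h import *
from plant import read_camera
s=np.mean([read_camera('scene')[225:265,352:392,::-1].astype(float) for _ in range(3)],0)
m=np.mean([read_camera('top')[180:220,125:165,::-1].astype(float) for _ in range(3)],0)
o=[]
for im,g in((s,3),(m,1.6)):
    im=np.clip(im*g,0,255).astype(np.uint8)
    o.append(cv2.resize(im,(400,400),interpolation=cv2.INTER_CUBIC))
cv2.imwrite('pics/s5.png',np.hstack(o))
t=tip([.5771,.1925,.075])
E
```

```text
t 7.58 tip [0.5759 0.1931 0.0816] axis [-0.0364  0.0027 -0.9993] F [-0.4909 -0.1288 -0.8483] gap 0.0169 rpy [ -93.0239    0.2257 -108.8   ] 
shift mm [0.1975 6.5604 1.7086]
```

View pics/s5.png

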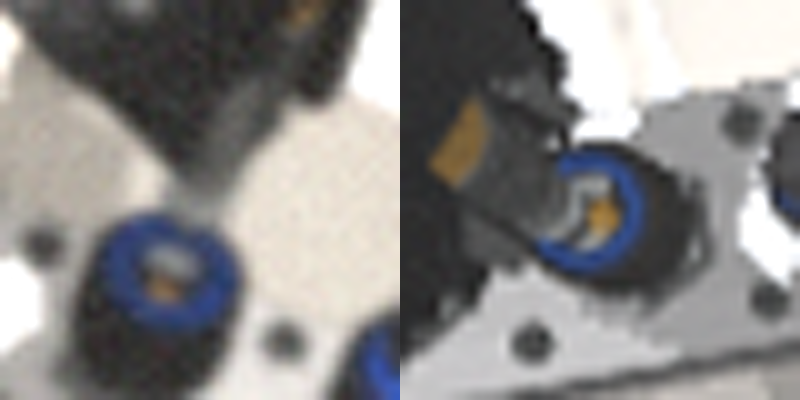

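```bash
python3 - <<'E'
from h import *
print(tri([368.75,251.35],[142.75,200.25]),onz("scene",[368.75,251.35],.07),onz("top",[142.75,200.25],.07))
t=tip([.5771,.1925,.075])
o=manip.get_obs();R=Ro.from_euler("xyz",o["tool_rot"],degrees=True).as_matrix();a=-R@dT
for n,x0,y0,ad in(("scene",352,225,0),("top",125,180,400)):
    f=lambda P:(proj(n,P)[0]-[x0,y0]+.5)*10-.5+[ad,0]
    print(n,"tip",f(t),"cone",f(t+.0065*a),"groove",f(t+.0105*a),f(t+.017*a),"36",f(t+.036*a),"76",f(t+.076*a))
E
```

```text
(array([0.57782843, 0.19416373, 0.07040801]), array([ 0.16992117, -0.00373541,  0.15841434, -0.08327169])) [0.57774091 0.19388135 0.07      ] [0.57773902 0.19456701 0.07      ]
t 7.58 tip [0.5759 0.1931 0.0816] axis [-0.0364  0.0027 -0.9993] F [-0.4909 -0.1288 -0.8483] gap 0.0169 rpy [ -93.0239    0.2257 -108.8   ] 
shift mm [0.1975 6.5604 1.7086]
scene tip [185.7622 222.231 ] cone [192.2881 202.9342] groove [196.3472 190.9283] [203.0145 171.2021] 36 [223.0245 111.9561] 76 [267.8661 -21.0493]
top tip [571.0201 209.1177] cone [560.3198 203.1466] groove [553.6368 199.4168] [542.6134 193.264 ] 36 [509.1803 174.5976] 76 [432.2983 131.6413]
```

The pictures fit the kinematics to about 1 mm. In scene the collar centre is at (368.8,251.4) and the tip is behind and above it at (371,246.8). I'll correct about +2 mm in x and go down to the mouth.

```bash
python3 -m inch '[5,0,2.5,1.5,0, 5,0,3,1.5,0, 5,0,1,0,0, 5,0,0,0,0]'
python3 -c "
from h import *
tip([.578,.1932,.070])"
```

```text
clock: 7.92
position: [0.5883, 0.189, 0.2873]
tool_rot: [-93.0, 0.3, -108.8]
contact_force: [0.4, -0.1, -0.6]
finger_gap: 0.0162
t 7.92 tip [0.5791 0.1922 0.0747] axis [-0.0354  0.0028 -0.9994] F [ 0.4302 -0.1417 -0.5853] gap 0.0162 rpy [ -92.9713    0.2511 -108.8046] 
shift mm [-0.5984  4.8004 -1.1277]
```

```bash
python3 -m inch '[5,-0.5,2.5,-0.5,0, 5,-0.5,3,0,0, 5,0,1,0,0, 5,0,0,0,0]'
python3 - <<'E'
from h import *
from plant import read_camera
tip([.578,.1932,.065])
s=np.mean([read_camera('scene')[225:265,352:392,::-1].astype(float) for _ in range(2)],0)
m=np.mean([read_camera('top')[180:220,125:165,::-1].astype(float) for _ in range(2)],0)
o=[]
for im,g in((s,3),(m,1.6)):
    im=np.clip(im*g,0,255).astype(np.uint8)
    o.append(cv2.resize(im,(400,400),interpolation=cv2.INTER_CUBIC))
cv2.imwrite('pics/s6.png',np.hstack(o))
E
```

```text
clock: 8.25
position: [0.5877, 0.1902, 0.2797]
tool_rot: [-93.0, 0.2, -108.8]
contact_force: [-0.1, -1.3, -1.4]
finger_gap: 0.0165
t 8.25 tip [0.5784 0.1934 0.0671] axis [-0.0362  0.0028 -0.9993] F [-0.13   -1.285  -1.3626] gap 0.0165 rpy [ -93.0144    0.2306 -108.8194] 
shift mm [ 0.3319  2.1318 -0.1628]
```

View pics/s6.png

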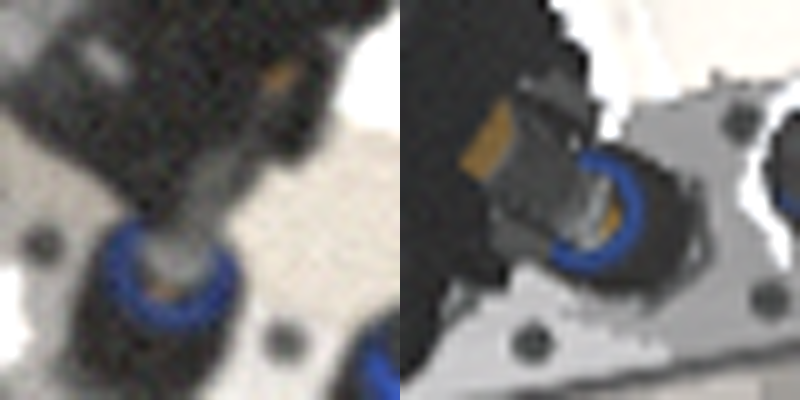

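The tip (scene crop (178,258)) is now entering the collar's hole (ring centre (172,268)). Going down in small steps and watching the force.

```bash
python3 -m inch '[5,0,2,0.2,0, 5,0,2,0.2,0, 5,0,1,0,0, 5,0,0,0,0]'
python3 -c "
from h import *
tip([.578,.1932,.055])"
```

```text
clock: 8.78
position: [0.5886, 0.1903, 0.277]
tool_rot: [-92.9, 0.3, -108.8]
contact_force: [-1.6, -0.4, 1.2]
finger_gap: 0.0163
t 8.78 tip [0.5797 0.1936 0.0644] axis [-0.0336  0.0033 -0.9994] F [-1.5928 -0.3889  1.2287] gap 0.0163 rpy [ -92.8803    0.307  -108.8153] 
shift mm [ 1.0095  9.4447 -1.0404]
```

```bash
python3 -m inch '[5,0,2,0.2,0, 5,0,1,0.2,0, 5,0,0,0,0]'
python3 -c "
from h import *
tip([.578,.1932,.055])"
```

```text
clock: 9.03
position: [0.5887, 0.1904, 0.2768]
tool_rot: [-92.9, 0.3, -108.8]
contact_force: [-1.3, -0.5, 1.0]
finger_gap: 0.0169
t 9.03 tip [0.5798 0.1936 0.0642] axis [-0.0342  0.0032 -0.9994] F [-1.2601 -0.5169  0.9794] gap 0.0169 rpy [ -92.9153    0.2896 -108.7888] 
shift mm [ 1.0328  9.2834 -1.0577]
```

```bash
python3 -m inch '[5,0,2.5,-2,0, 5,0,2.5,-1,0, 5,0,1,0,0]'
python3 -c "
from h import *
tip([.578,.1932,.055])"
```

```text
clock: 9.28
position: [0.5864, 0.1913, 0.2735]
tool_rot: [-92.7, 0.3, -108.8]
contact_force: [-2.9, -1.9, 7.0]
finger_gap: 0.0165
t 9.28 tip [0.5783 0.1945 0.0609] axis [-0.0303  0.0028 -0.9995] F [-2.8904 -1.8609  7.0198] gap 0.0165 rpy [ -92.6946    0.3457 -108.7864] 
shift mm [1.3851 5.8388 0.439 ]
```

```bash
python3 -m inch '[5,0.5,3,-1.5,0, 5,0.5,3,-1,0]'
python3 -c "
from h import *
tip([.578,.1932,.055])"
```

```text
clock: 9.45
position: [0.5851, 0.1912, 0.2716]
tool_rot: [-92.3, 0.5, -108.8]
contact_force: [-3.5, -2.3, 14.4]
finger_gap: 0.0163
t 9.45 tip [0.5784 0.1944 0.0589] axis [-0.0239  0.0026 -0.9997] F [-3.4518 -2.3144 14.4046] gap 0.0163 rpy [ -92.3431    0.4533 -108.775 ] 
shift mm [1.2702 3.9299 0.1832]
```

```bash
python3 -m inch '[5,0.5,3.3,-1,0, 5,0.3,3.3,-0.8,0]'
python3 -c "
from h import *
tip([.578,.1932,.050])"
```

```text
clock: 9.62
position: [0.5841, 0.1912, 0.27]
tool_rot: [-92.1, 0.5, -108.8]
contact_force: [-3.6, -1.4, 9.9]
finger_gap: 0.0164
t 9.62 tip [0.5784 0.1944 0.0573] axis [-0.0191  0.0026 -0.9998] F [-3.5827 -1.3595  9.883 ] gap 0.0164 rpy [ -92.0872    0.5391 -108.7521] 
shift mm [1.2794 7.3066 0.2945]
```

```bash
python3 -m inch '[5,0.3,2.5,-1,0, 5,0.3,2.5,-0.8,0]'
python3 -c "
from h import *
tip([.578,.1932,.050])"
```

```text
clock: 9.78
position: [0.5831, 0.1912, 0.2687]
tool_rot: [-91.8, 0.6, -108.7]
contact_force: [-3.0, -1.3, 10.8]
finger_gap: 0.0164
t 9.78 tip [0.5783 0.1943 0.056 ] axis [-0.0145  0.0023 -0.9999] F [-3.0143 -1.3371 10.7642] gap 0.0164 rpy [ -91.8289    0.61   -108.734 ] 
shift mm [1.2144 5.9547 0.2282]
```

```bash
python3 -m inch '[5,0.3,2.5,-0.8,0, 5,0.3,2.5,-0.6,0]'
python3 -c "
from h import *
tip([.578,.1932,.050])"
```

```text
clock: 9.95
position: [0.5823, 0.1911, 0.2674]
tool_rot: [-91.6, 0.7, -108.7]
contact_force: [-2.9, -0.9, 9.0]
finger_gap: 0.0167
t 9.95 tip [0.5784 0.1943 0.0546] axis [-0.0106  0.0024 -0.9999] F [-2.9302 -0.8638  9.0041] gap 0.0167 rpy [ -91.6207    0.6846 -108.7247] 
shift mm [1.1896 4.5879 0.1206]
```

```bash
python3 -m inch '[5,0.2,2.5,-0.8,0, 5,0.2,2.5,-0.6,0]'
python3 -c "
from h import *
tip([.578,.1932,.050])"
```

```text
clock: 10.12
position: [0.5816, 0.1912, 0.266]
tool_rot: [-91.4, 0.7, -108.7]
contact_force: [-3.4, -1.5, 11.6]
finger_gap: 0.0166
t 10.12 tip [0.5784 0.1943 0.0532] axis [-0.0071  0.0021 -1.    ] F [-3.3574 -1.4943 11.5909] gap 0.0166 rpy [ -91.4233    0.7337 -108.7073] 
shift mm [1.2082 3.1653 0.0617]
```

```bash
python3 -m inch '[5,0.2,2.5,-0.6,0, 5,0.2,2.0,-0.4,0]'
python3 -c "
from h import *
tip([.578,.1932,.050])"
```

```text
clock: 10.28
position: [0.5812, 0.1912, 0.2645]
tool_rot: [-91.2, 0.8, -108.7]
contact_force: [-1.4, -1.5, 5.8]
finger_gap: 0.0164
t 10.28 tip [0.5787 0.1942 0.0517] axis [-0.0037  0.0018 -1.    ] F [-1.4154 -1.4503  5.7797] gap 0.0164 rpy [ -91.2339    0.7788 -108.6937] 
shift mm [ 1.1521  1.7254 -0.2996]
```

```bash
python3 -m inch '[5,0,1.5,0,0]'
python3 -c "
from h import *
tip([.578,.1932,.050])"
```

```text
clock: 10.37
position: [0.5812, 0.1912, 0.264]
tool_rot: [-91.2, 0.8, -108.7]
contact_force: [-3.5, -1.1, 6.5]
finger_gap: 0.0169
t 10.37 tip [0.5788 0.1942 0.0512] axis [-0.0033  0.0017 -1.    ] F [-3.481  -1.1059  6.4859] gap 0.0169 rpy [ -91.2077    0.7817 -108.6868] 
shift mm [ 1.1779  1.1881 -0.4191]
```

```bash
python3 -m inch '[5,0,1.5,0,0]'
python3 -c "
from h import *
tip([.578,.1932,.050])"
```

```text
clock: 10.45
position: [0.5811, 0.1912, 0.2634]
tool_rot: [-91.2, 0.8, -108.7]
contact_force: [-3.1, -0.9, 7.0]
finger_gap: 0.0168
t 10.45 tip [0.5787 0.1942 0.0506] axis [-0.0032  0.0015 -1.    ] F [-3.0749 -0.9049  7.0459] gap 0.0168 rpy [ -91.2022    0.7745 -108.6795] 
shift mm [ 1.1549  0.6156 -0.3833]
```

```bash
python3 -m inch '[5,0,1.8,-0.3,0]'
python3 -c "
from h import *
tip([.578,.1932,.050])"
```

```text
clock: 10.53
position: [0.581, 0.1913, 0.2629]
tool_rot: [-91.2, 0.8, -108.7]
contact_force: [-4.4, -2.1, 11.7]
finger_gap: 0.0164
t 10.53 tip [0.5787 0.1942 0.0501] axis [-0.0025  0.0013 -1.    ] F [-4.3607 -2.1135 11.7228] gap 0.0164 rpy [ -91.1627    0.7754 -108.6709] 
shift mm [ 1.1985  0.1095 -0.3761]
```

```bash
python3 -m inch '[5,0,1.8,-0.3,0]'
python3 -c "
from h import *
tip([.578,.1932,.050])"
```

```text
clock: 10.62
position: [0.5809, 0.1914, 0.2629]
tool_rot: [-91.1, 0.8, -108.7]
contact_force: [-5.1, -2.0, 13.1]
finger_gap: 0.0167
t 10.62 tip [0.5788 0.1942 0.0501] axis [-0.0019  0.001  -1.    ] F [-5.0981 -1.9581 13.0653] gap 0.0167 rpy [ -91.1223    0.7706 -108.6628] 
shift mm [ 1.2363  0.0521 -0.4479]
```

The force rose from 7 to 13 N as motion stopped at about z 0.050, after the dip at about 0.0515, so the tip is on the seat and past the catch. Now I'll pull upward in small steps.

```bash
python3 -m inch '[5,0,0,-0.5,0, 5,0,-1,-0.3,0]'
python3 -c "
from h import *
tip([.578,.1932,.050])"
```

```text
clock: 10.78
position: [0.5803, 0.1914, 0.2647]
tool_rot: [-91.0, 0.8, -108.6]
contact_force: [0.3, -0.7, -0.9]
finger_gap: 0.0165
t 10.78 tip [0.5786 0.1941 0.052 ] axis [-0.0003  0.0003 -1.    ] F [ 0.2856 -0.6696 -0.9248] gap 0.0165 rpy [ -91.0205    0.7627 -108.6487] 
shift mm [ 1.0662  1.9405 -0.2258]
```

```bash
python3 -m inch '[5,0.3,-1.5,-0.5,0]'
python3 -c "
from h import *
tip([.578,.1932,.050])"
```

```text
clock: 10.87
position: [0.5799, 0.1913, 0.2656]
tool_rot: [-91.0, 0.8, -108.7]
contact_force: [2.9, 0.7, -5.9]
finger_gap: 0.0167
t 10.87 tip [0.5784 0.194  0.0528] axis [ 0.001   0.0005 -1.    ] F [ 2.9485  0.7135 -5.8704] gap 0.0167 rpy [ -90.9534    0.7987 -108.652 ] 
shift mm [ 0.9259  2.8252 -0.0959]
```

```bash
python3 -m inch '[5,0.2,-1.7,0.5,0]'
python3 -c "
from h import *
tip([.578,.1932,.050])"
```

```text
clock: 10.95
position: [0.58, 0.191, 0.2659]
tool_rot: [-91.0, 0.8, -108.7]
contact_force: [1.4, 0.6, -7.8]
finger_gap: 0.0164
t 10.95 tip [0.5784 0.1939 0.0531] axis [ 0.0005  0.0012 -1.    ] F [ 1.4006  0.5997 -7.7906] gap 0.0164 rpy [ -90.9942    0.8229 -108.6669] 
shift mm [ 0.8175  3.1171 -0.1018]
```

```bash
python3 -m inch '[5,0,-1.9,0.3,0]'
python3 -c "
from h import *
tip([.578,.1932,.050])"
```

```text
clock: 11.03
position: [0.58, 0.191, 0.2661]
tool_rot: [-91.0, 0.8, -108.7]
contact_force: [3.7, 1.4, -8.5]
finger_gap: 0.0165
t 11.03 tip [0.5783 0.1939 0.0533] axis [-0.0002  0.0016 -1.    ] F [ 3.7484  1.3686 -8.5425] gap 0.0165 rpy [ -91.0389    0.8347 -108.681 ] 
shift mm [ 0.8241  3.3381 -0.0083]
```

```bash
python3 -m inch '[5,0,-1.9,0,0]'
python3 -c "
from h import *
tip([.578,.1932,.050])"
```

```text
clock: 11.12
position: [0.58, 0.1909, 0.2664]
tool_rot: [-91.1, 0.8, -108.7]
contact_force: [4.1, 1.4, -10.7]
finger_gap: 0.0168
t 11.12 tip [0.5782 0.1939 0.0536] axis [-0.0003  0.0018 -1.    ] F [  4.1349   1.3782 -10.6764] gap 0.0168 rpy [ -91.0504    0.8403 -108.686 ] 
shift mm [0.8189 3.6278 0.0635]
```

```bash
python3 -m inch '[5,0,-1.6,0,0, 5,0,-1.6,0,0]'
python3 -c "
from h import *
tip([.578,.1932,.050])"
```

```text
clock: 11.28
position: [0.58, 0.1908, 0.2668]
tool_rot: [-91.1, 0.8, -108.7]
contact_force: [5.0, 0.8, -12.9]
finger_gap: 0.0168
t 11.28 tip [0.5782 0.1939 0.054 ] axis [-0.0008  0.002  -1.    ] F [  4.9567   0.8428 -12.9092] gap 0.0168 rpy [ -91.0773    0.8427 -108.7048] 
shift mm [0.7485 3.9467 0.1021]
```

Steady tug of about 9–13 N held without slip. Relaxing.

```bash
python3 -m inch '[5,0,0.5,1,0, 5,0,1,0.5,0]'
python3 -c "
from h import *
tip([.578,.1932,.0515])"
```

```text
clock: 11.45
position: [0.581, 0.1908, 0.2651]
tool_rot: [-91.3, 0.8, -108.7]
contact_force: [-0.8, 1.7, 1.6]
finger_gap: 0.0164
t 11.45 tip [0.5785 0.194  0.0523] axis [-0.004   0.0029 -1.    ] F [-0.8424  1.7093  1.6319] gap 0.0164 rpy [ -91.2677    0.8342 -108.7128] 
shift mm [ 0.9326  0.7626 -0.1846]
```

```bash
python3 -m inch '[22,0,0,0,0, 28,0,0,0,0, 34,0,0,0,0, 36,0,0,0,0]'
python3 - <<'E'
from h import *
from plant import read_camera
gp([.5785,.194,.12])
s=read_camera('scene')[205:265,342:402,::-1].astype(float)
m=read_camera('top')[170:230,115:175,::-1].astype(float)
o=[cv2.resize(np.clip(im*g,0,255).astype(np.uint8),(400,400),interpolation=cv2.INTER_CUBIC) for im,g in((s,3),(m,1.6))]
cv2.imwrite('pics/s7.png',np.hstack(o))
E
```

```text
clock: 11.78
position: [0.5815, 0.1906, 0.2685]
tool_rot: [-91.2, 0.8, -108.7]
contact_force: [0.8, -0.4, -0.1]
finger_gap: 0.0364
t 11.78 grasp pt [0.5792 0.1936 0.1135] F [ 0.7884 -0.3764 -0.0645] gap 0.0364 
shift mm [-0.2302 -6.431  -0.9088] yaxis [-0.0151  0.0197 -0.9997] jaw [ 0.9472 -0.3199 -0.0206]
```

View pics/s7.png

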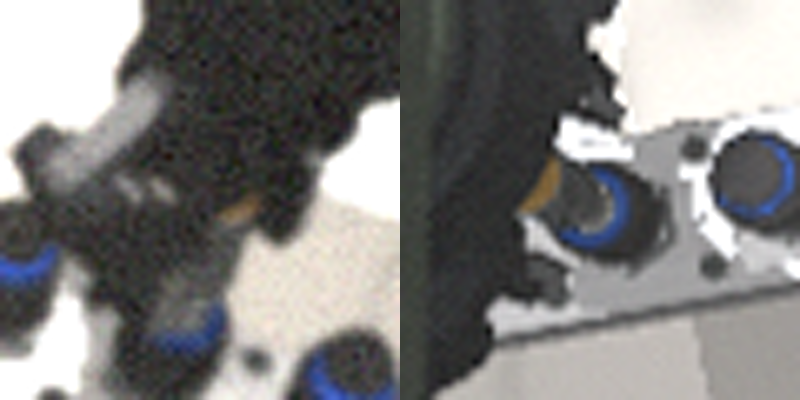

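The nozzle stands in the collar (scene (185,310), top (600,205) in the crop), and the fingers are clear of it on both sides. Backing straight up.

```bash
python3 -m inch '[45,0,-8,0,0, 45,0,-14,0,0, 45,0,-20,0,0, 45,0,-25,0,0, 45,0,-25,0,0, 45,0,-15,0,0, 45,0,-5,0,0]'
python3 -m inch '[45,30,0,0,0, 45,35,0,0,0, 45,35,0,0,0, 45,35,0,0,0, 45,20,0,0,0, 45,5,0,0,0, 45,0,0,0,0, 45,0,0,0,0]'
python3 - <<'E'
from h import *
from plant import read_camera
gp([.5785,.194,.12])
s=read_camera('scene')[:,:,::-1]; m=read_camera('top')[:,:,::-1]
cv2.imwrite('pics/s8f.png',cv2.resize(np.hstack([s,m]),(800,300),interpolation=cv2.INTER_AREA))
a=s[205:265,342:402].astype(float);b=m[170:230,115:175].astype(float)
o=[cv2.resize(np.clip(im*g,0,255).astype(np.uint8),(400,400),interpolation=cv2.INTER_CUBIC) for im,g in((a,2),(b,1.3))]
cv2.imwrite('pics/s8.png',np.hstack(o))
for z in(.136,.141):
  print([ (proj(n,[.578,.194,z])[0]-q+.5)*400/60-.5 for n,q in(("scene",np.array([342,205])),("top",np.array([115,170])))])
E
```

```text
clock: 12.47
position: [0.5821, 0.1878, 0.3856]
tool_rot: [-91.5, 0.6, -108.7]
contact_force: [0.5, 0.0, -0.2]
finger_gap: 0.0454
clock: 13.13
position: [0.529, 0.0322, 0.3875]
tool_rot: [-91.1, 0.8, -108.5]
contact_force: [-0.4, -0.4, 0.8]
finger_gap: 0.045
t 13.13 grasp pt [0.5271 0.0353 0.2326] F [-0.3751 -0.4106  0.836 ] gap 0.045 
shift mm [-165.1552  115.0541    0.5591] yaxis [-0.0127  0.0198 -0.9997] jaw [ 0.9483 -0.3167 -0.0183]
[array([232.295 , 170.5645]), array([112.257 , 169.6407])]
[array([236.4618, 158.9613]), array([105.7304, 166.7951])]
```

View pics/s8.png

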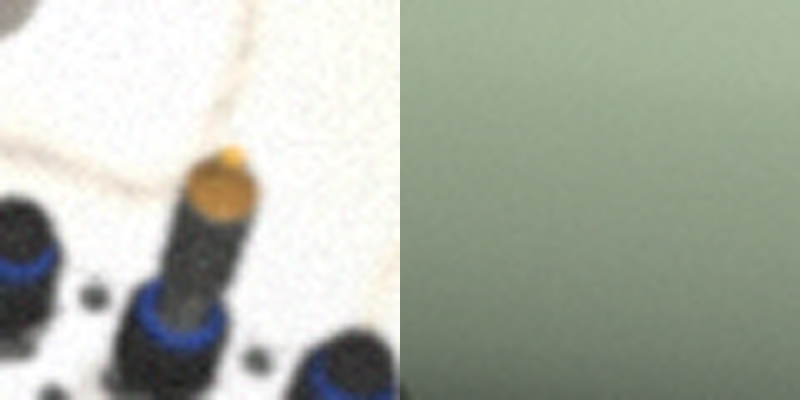

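View pics/s8f.png

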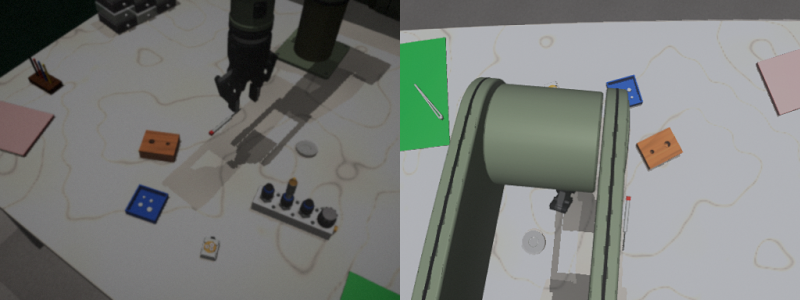

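The jet's top at crop (232,156) matches a height of about 0.141 m, so the tip is at about 0.051, the catch depth. An uncaught nozzle would stand at least 8 mm higher. It stands upright, the arm is clear, and the other objects are where they were.

```bash
python3 -c "
from h import *
manip.job_done()
o=manip.get_obs();print(o['clock'],o['position'],o['contact_force'])"
```

```text
the job is handed in; nothing more can be done
the job is handed in; nothing more can be done
```

The nozzle is out of the stand, caught in the middle port (the open one), tugged to prove the catch and standing free. I handed the job in at about 13.3 s on the robot's clock.

- **Push-in:** I felt the hump at about 14 N. The force fell to about 6 N near tip height 0.0515 m, which I took as the catch, and rose to 13 N at 0.050 m, where motion stopped. That is well under the 27 N forcing limit.
- **Tug:** The pull built from about 6 N to 12.9 N over about 0.4 s, so it crept past 10 N rather than holding exactly there. The tip rose about 2 mm from where the force was near zero, and the nozzle did not come free. The collet and seat cannot be read directly, so those values are inferred from force and height.
- **Last checks:** After release the scene camera showed the nozzle upright, with its top at about 0.141 m, which matches the catch depth. The fingers were clear, and by eye the movement, tray, dish and screwdriver had not moved.
- **What disagreed:**
  - The arm blocked the top camera's view of the port in the last pictures, so that final check rests on the scene camera alone.
  - The tool had tilted about 2° on the way over and straightened as the nozzle went in.
  - Small side forces of up to about 5 N showed during the push and the tug.
  - After handing in, the state could no longer be read, so I have no reading from then on.

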